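# Run the fittings carton down the roller lane

### The job

The carton of pipe fittings stands askew on the loading end of the bench-top roller lane: square it up and push it steadily down the lane between the two blue guide rails until it sits straight against the black buffer of the end stop, without the carton or the robot touching either rail. Only push it with the fingers: never lift or tip it, and do not shoot it along. Leave the paste can, the elbow and the union where they stand, and finish with the gripper clear of everything.

Things in the scene. Friction and masses are not known exactly. Their poses are not given: they have to be found in the camera images.
- roller_bed: Fixed grey bench-top roller lane, 600 mm long, 300 mm between its side channels, 350 mm wide overall, standing roughly across the robot's front. Origin on the bench under the middle of the bed; x runs along the lane from the open loading end (x = -300 mm) towards the yellow end stop, y to the left when looking that way, z up. The roller tops are at z = 72 mm.
- guide_left: Left blue guide rail, fixed; origin and axes of the bed. 10 mm bar, axis at z = 94 mm (top 99 mm, 27 mm over the rollers), at y = 79 mm from x = -50 to 262 mm, flaring to y = 96 mm at its mouth end, x = -95 mm. Counts with its brackets at x = -30, 100, 230 mm: lugs at y = 160 mm, up to z = 112 mm, black clamp knobs out to y = 174 mm. Clear width between the rails 148 mm.
- guide_right: Right blue guide rail, mirror image of the left one at y = -79 mm; origin and axes of the bed.
- carton: Closed brown cardboard carton, 150 mm long (its x), 130 mm wide (its y), 85 mm tall, about 0.7 kg. Origin at the centre of its underside; its x points down the lane when square. It starts on the loading end, off the centre line and turned by up to 0.3 rad. In the lane it has 9 mm to spare on either side and its top stands 58 mm above the rails. About 1 to 3 N moves it along, up to 9 N sideways.
- load_end (a point): Point on the roller tops, on the lane's centre line, at x = -200 mm of the bed, near where the carton starts. The loading end (x = -300 to -95 mm) has no rails or brackets; the side channels lie 6 mm below the roller tops. Rollers: steel, 25 mm diameter, 34 mm apart, axes along y, free to turn with a light drag, so that a let-go carton soon stops; sideways the carton slides on them.
- mouth (a point): Point on the roller tops, on the lane's centre line where the rails become parallel (x = -50 mm of the bed).
- home (a point): Where the centre of the carton's underside lies when it is against the buffer: on the lane's centre line, on the roller tops, x = 190 mm of the bed.
- buffer (a point): Middle of the face of the end stop's black rubber buffer (150 mm wide, z = 79 to 107 mm) that the carton comes up against, x = 265 mm of the bed. The yellow plate behind it reaches z = 115 mm.
- paste_can: Bystander: red-labelled can of jointing paste, 62 mm diameter, 72 mm tall, standing on the bench; origin at the centre of its underside.
- elbow: Bystander: steel pipe elbow standing on one end, 38 mm diameter, 59 mm tall, its arm reaching 40 mm along its x; origin under its upright leg.
- union: Bystander: brass pipe union standing upright, 51 mm over its nut, 56 mm tall; origin at the centre of its underside.
Mind the look-alikes: they are no part of the job. Of the things shaped like the carton, the brown one is meant.

How it is judged (in metres and radians):
On the way:
1. the carton is between the rails, on the rollers, part of the way down the lane (x of carton in the frame of roller_bed between 0.03 and 0.17 m and y of carton in the frame of roller_bed between -0.012 and 0.012 m and z of carton in the frame of roller_bed below 0.078 m), for 0.2 s.
At the end, for the whole second after the job is handed in: The carton rests flat on the rollers between the rails, within 6 mm of the end stop's buffer, within 10 mm of the centre line and 0.07 rad of square, at rest (x of carton in the frame of roller_bed above 0.184 m and y of carton in the frame of roller_bed between -0.01 and 0.01 m and z of carton in the frame of roller_bed below 0.078 m and angle between the x axis of carton and the x axis of roller_bed, either way round below 0.07 rad and angle between carton's own z axis and vertical below 0.05 rad and linear speed of carton below 0.01 m/s); the robot touches nothing.
It fails at once if something touches the left guide rail (contact force between guide_left and anything else above 0.3 N).
It fails at once if something touches the right guide rail (contact force between guide_right and anything else above 0.3 N).
It fails at once if the carton is lifted off the rollers or tipped (z of carton in the frame of roller_bed above 0.084 m or angle between carton's own z axis and vertical above 0.15 rad).
It fails at once if the carton is sent rolling fast (linear speed of carton above 0.4 m/s).
It fails at once if a bystander is disturbed (distance of any of paste_can, elbow, union from where it was at the start of the episode above 0.015 m).
It also fails if it takes over 64 s, if anything falls off the work surface, if the arm or the gripper's body presses on something with over 40 N, if the wrist force passes 120 N, or if a joint passes its speed limit or range.

### The arm

A 6-joint arm with a two-finger parallel gripper is mounted at the origin on the work surface. World frame = base frame: x ahead of the robot, y to its left, z up, the work surface at z = 0. Lengths are in mm, angles in rad, forces in N, time in s.
With the tool pointing down it reaches from about 250 to 800 mm from the base axis. Payload 8.5 kg.
Tool frame: the origin (TCP) lies on the centre line of the jaws, within the pads' length; the fingertips stand 17 mm ahead of it and the grasp point (between the pads) lies 2 mm behind it; z points along the fingers, y is the direction in which the jaws open and shut (so a half turn about z gives the same grasp; the last joint's range is limited). The gripper opens to 85 mm and grips with 20 to 120 N. Pads are 22 mm wide; open, the fingers measure 114 mm over their backs; the gripper's body (76 mm by 85 mm) begins 54 mm behind the grasp point. The pads swing forward as they close: fully open they stand 13 mm farther back than shut.
Start: joints at [-1.109, 0.238, -0.013, 1.319, 0, 1.571], TCP at [233.899, -469.97, 248.276] pointing down, gripper open.
Joint ranges: [-2.66, 2.66], [-1.03, 1.9], [-1.14, 1.46], [-1.82, 2.27], [-1.45, 1.34], [-3.14, 3.14]. Speed limits (rad/s): [2.22, 2.22, 2.79, 3.14, 3.14, 3.14].

### API

Orientations are given as a unit quaternion [x, y, z, w].
In Python, from station import state, camera, get_calibration, sign_off gives the robot as it stands.
- The arm moves only by the tool carry_out, never from a script. Its argument "commands" is a list of rows, each a list of 5 numbers: the shift along the world's x, y, z in mm, then the turn about the world's z in degrees, then the closure, from 0 (fully open) to 1 (shut). In form: [[x, y, z, turn, jaw], ...]. A call has 1 to 5 rows; each row is the pose to reach, as a shift and turn from the pose commanded when the call began; what a row does not reach only later rows make up. A row lasts 1/10 s, in which the tool goes at most 50 mm and 8.59 degrees, less where a joint would pass 70% of its speed; a pose out of reach is approached as far as the arm can. A call with a gripper value outside its range is refused whole. The fingers move at their own pace and stop on an object; "newtons" is the grip in N (left out, the last holds). Time passes only in rows, so rows that repeat a pose let the fingers close. It gives the time, the measured TCP pose, the force and the opening at its end, in the units of the state.
- state(): the state, without advancing time (a new reading comes with each control period).
- camera(name): name is "scene" or "top" or "wrist"; returns (picture, depth): 420x560x3 uint8, blue, green, red; 420x560 float32, mm along the optical axis (not along the pixel's ray), 0 where there is no reading.
- get_calibration(name): a dict with "fx", "fy", "cx", "cy" (pixels), "rvec" (rotation vector, rad) and "tvec" (3), from world to camera coordinates, as OpenCV has them; the wrist camera has in their place "hand_eye" (4x4, takes a point from camera to tool coordinates, whose origin is the TCP and whose axes are the flange's). Camera axes: x right, y down, z forward; pixel columns grow to the right and rows downward; lengths in mm; the calibration is good to about 2 mm. A picture is of the moment at which its call begins: read the wrist's pose just before it. get_calibration takes no time and is no camera call.
- sign_off(): hands the job in, once; it reports no verdict.
The state is a dict: "clock": time; "joints": joint angles; "dq": joint speeds; "effort": joint torques, N m; "position": TCP position; "tcp_rot": TCP orientation; "contact_force": force on the tool from outside, world axes, zero at the start; "moment": the same for the moment, N m; "width": opening from 0.0 (shut) to 1.0 (fully open).
Only numpy, scipy, OpenCV 4.12 (cv2) and the standard library are available. Lean on these libraries where they do the work, as an engineer would, in place of code of your own. Each camera call takes 0.05 s, during which the arm holds its last target. There are 200 camera calls.

## Working session

There is one attempt and no reset: what is moved stays moved. The work goes in short steps, Python scripts to look and compute and a tool call to move; the robot and the scene stay as the last step left them, time stands still between calls to the robot, and variables do not carry over. Pictures are saved under pics/ and viewed, about 8 in all and at most 12, crops included, and the job is handed in when it is done.

Besides the shell and the picture viewer there is one more tool, called after "Call:" as a command line: name --pt "numbers of a row" for each row, then --argument value for the rest. carry_out: Moves the arm, as the interface text tells. Its arguments: {"type":"object","properties":{"commands":{"type":"array"},"newtons":{"type":"number"}},"required":["commands"]}

```bash
mkdir -p pics
cat > h.py <<'E'
import numpy as np, cv2
from station import state, camera, get_calibration
def world(name, depth):
    c=get_calibration(name); v,u=np.mgrid[0:420,0:560]
    P=np.stack([(u-c['cx'])/c['fx']*depth,(v-c['cy'])/c['fy']*depth,depth],-1)
    R=cv2.Rodrigues(np.array(c['rvec'],float))[0]; t=np.array(c['tvec'],float).ravel()
    return (P-t)@R
E
python3 - <<'E'
from h import *
for n in ('top','scene'):
    p,d=camera(n); cv2.imwrite(f'pics/{n}.png',p); np.savez(f'{n}.npz',p=p,d=d,W=world(n,d))
print(state())
E
```

```text
{'clock': 0.1, 'joints': array([-1.10898744e+00,  2.38716320e-01, -1.41814525e-02,  1.31922000e+00,
        4.09127120e-05,  1.57080428e+00]), 'dq': array([-2.72815416e-05, -8.45742650e-04,  2.56733442e-03,  7.83590577e-04,
        1.39237211e-03,  4.04212018e-04]), 'effort': array([-1.03105845e-03, -5.39718175e+01,  3.46999812e+01,  1.33904317e-02,
       -5.63743356e-05, -2.04777695e-05]), 'position': array([ 233.77051669, -469.67155473,  247.7397765 ]), 'tcp_rot': array([ 9.73460505e-01,  2.28854122e-01, -1.31301172e-04, -6.47869424e-04]), 'contact_force': array([0.09952276, 0.88942741, 0.06608217]), 'moment': array([-0.02820441,  0.00914106,  0.0245031 ]), 'width': 0.9985816635973658}
```

View pics/top.png

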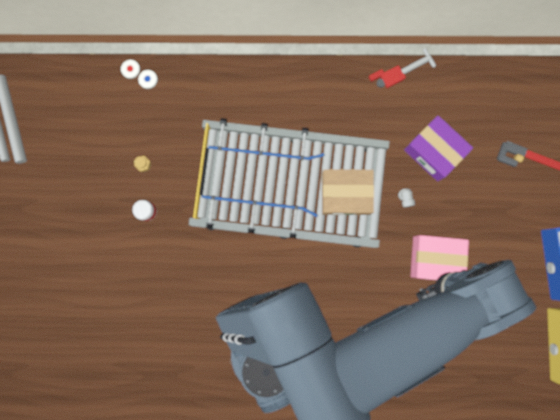

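View pics/scene.png

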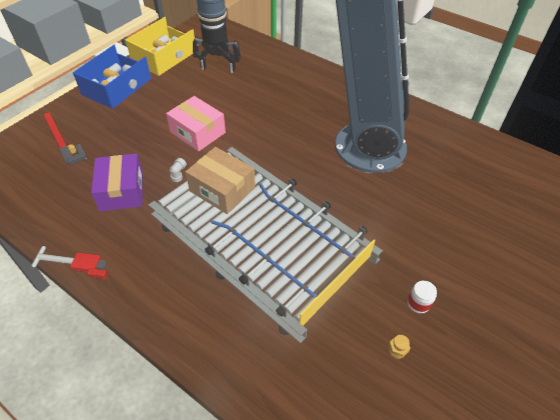

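The top view shows the lane running towards world +y. The yellow stop is at about (200,172), the blue rails are on either side, and the brown carton is at (349,191). The elbow is just behind the carton at (406,197), and the paste can and union are beyond the stop. The scene view agrees. Next I'll measure the bed and carton frames.

```bash
cat >> h.py <<'E'
def rays(name,z):
    c=get_calibration(name); v,u=np.mgrid[0:420,0:560]
    R=cv2.Rodrigues(np.array(c['rvec'],float))[0]; t=np.array(c['tvec'],float).ravel()
    C=-R.T@t; D=np.stack([(u-c['cx'])/c['fx'],(v-c['cy'])/c['fy'],np.ones(u.shape)],-1)@R
    return C+D*((z-C[2])/D[...,2])[...,None]
def carton(p,d,name='top'):
    W=world(name,d); h=cv2.cvtColor(p,cv2.COLOR_BGR2HSV)
    m=(abs(W[...,2]-157)<9)&(d>0)&(h[...,0]>6)&(h[...,0]<28)&(h[...,1]>50)
    m=cv2.morphologyEx(m.astype(np.uint8),cv2.MORPH_OPEN,np.ones((3,3)))
    n,l,s,_=cv2.connectedComponentsWithStats(m); i=1+np.argmax(s[1:,4])
    X=W[l==i]; Q=rays(name,157)[l==i]
    return np.median(X[:,2]),cv2.minAreaRect(Q[:,:2].astype(np.float32)),s[i]
E
python3 - <<'E'
from h import *
f=np.load('top.npz'); p,d,W=f['p'],f['d'],f['W']
print(carton(p,d))
h=cv2.cvtColor(p,cv2.COLOR_BGR2HSV)
roi=np.zeros(d.shape,bool); roi[110:255,185:395]=1
def line(m,z,s):
    Q=rays('top',z)[m][:,:2].astype(np.float32)
    vx,vy,x,y=cv2.fitLine(Q,cv2.DIST_HUBER,0,.01,.01).ravel()
    print(s,m.sum(),'ang',np.degrees(np.arctan2(vy,vx)),'pt',x,y,'min',Q.min(0),'max',Q.max(0),'z',np.median(W[m][:,2]))
b=roi&(h[...,0]>100)&(h[...,0]<125)&(h[...,1]>120)
v,u=np.mgrid[0:420,0:560]
st=u<300
line(b&st&(v<175),97,'left'); line(b&st&(v>175),97,'right')
y=roi&(h[...,0]>18)&(h[...,0]<35)&(h[...,1]>150)&(u<215); line(y,115,'yellow')
R=rays('top',66)
for s,(uu,vv) in dict(cTL=(205,121),cTR=(388,142),cBR=(378,243),cBL=(190,223)).items(): print(s,R[vv,uu])
for s,(uu,vv,z) in dict(elbow=(406,197,59),can=(143,210,72),union=(142,163,56)).items(): print(s,rays('top',z)[vv,uu],W[vv,uu])
cv2.imwrite('pics/crop.png',cv2.resize(p[110:255,180:430],None,fx=3.2,fy=3.2,interpolation=cv2.INTER_CUBIC))
E
```

```text
(np.float64(156.0242746412052), ((505.7190856933594, -232.65911865234375), (147.01773071289062, 130.38461303710938), 89.97966766357422), array([ 323,  169,   50,   44, 2079], dtype=int32))
left 55 ang 83.466515 pt 633.6375 50.292633 min [618.24585 -84.75882] max [648.75214 185.25322] z 97.20381087041392
right 67 ang 83.67643 pt 476.4585 65.1372 min [460.9558   -69.978264] max [490.62262 200.58266] z 96.63328474754887Traceback (most recent call last):
  File "<stdin>", line 14, in <module>
  File "<stdin>", line 8, in line
cv2.error: OpenCV(4.12.0) /io/opencv/modules/imgproc/src/linefit.cpp:50: error: (-215:Assertion failed) count > 0 in function 'fitLine2D_wods'
```

Run:
```python
from h import *
f=np.load('top.npz'); p,d,W=f['p'],f['d'],f['W']
h=cv2.cvtColor(p,cv2.COLOR_BGR2HSV)
a=np.radians(83.57); e=np.array([np.cos(a),np.sin(a)]); n=np.array([-e[1],e[0]])
print('px',h[150,200:208].tolist())
v,u=np.mgrid[0:420,0:560]
y=(u>185)&(u<215)&(v>118)&(v<228)&(h[...,0]>15)&(h[...,0]<35)&(h[...,1]>130)&(W[...,2]>90)
Q=rays('top',115)[y][:,:2]; print('yellow',y.sum(),np.percentile(Q@e,[2,25,50,75,98]),np.percentile(Q@n,[1,50,99]),np.median(W[y][:,2]))
b=(u>190)&(u<330)&(v>140)&(v<222)&(h[...,0]>100)&(h[...,0]<125)&(h[...,1]>110)
for s,m in dict(far=b&(v<175),near=b&(v>175)).items():
    Q=rays('top',98)[m][:,:2]; print(s,'along',np.percentile(Q@e,[0,100]),'n',np.percentile(Q@n,[1,50,99]))
R=rays('top',66)
for s,(uu,vv) in dict(cTL=(205,121),cTR=(388,142),cBR=(378,243),cBL=(190,223)).items(): q=R[vv,uu][:2]; print(s,q,q@e,q@n)
for s,(uu,vv,z) in dict(elbow=(406,197,59),can=(143,210,72),union=(142,163,56)).items(): print(s,rays('top',z)[vv,uu],W[vv,uu])
c=np.array([505.72,-232.66]); print('carton',c@e,c@n)
cv2.imwrite('pics/crop.png',cv2.resize(p[110:255,180:430],None,fx=3.2,fy=3.2,interpolation=cv2.INTER_CUBIC))
f=np.load('scene.npz'); print('carton scene',carton(f['p'],f['d'],'scene'))
```

```text
px [[13, 127, 129], [18, 131, 156], [22, 135, 195], [24, 131, 212], [24, 133, 191], [22, 120, 132], [16, 45, 73], [100, 11, 67]]
yellow 244 [275.01250562 277.23940504 279.35214109 281.52112729 283.53936871] [-673.67637345 -537.92844922 -400.92146842] 110.1687333779715
far along [-88.74686572 262.80136972] n [-638.70222095 -624.17900074 -620.94316872]
near along [-88.33131104 260.68686048] n [-469.13026109 -465.92951079 -450.07752831]
cTL [740.27041495 214.22657362] 295.78129425369053 -711.6226093045548
cTR [ 674.46711444 -372.15530326] -294.2811617622326 -711.9017179596188
cBR [ 352.4981509  -336.75705966] -295.16265728897446 -387.9939037681247
cBL [411.45399858 254.16964968] 298.64920041291964 -380.4014443504395
elbow [ 498.87032339 -428.11478518   59.        ] [ 499.08709403 -428.50362741   57.21872847]
can [451.1273947  402.41803401  72.        ] [451.01687374 402.09168099  73.17532768]
union [604.16698298 415.31948549  56.        ] [603.7082765  414.61464551  58.49332956]
carton -174.56122836982857 -528.5941463448272
carton scene (np.float64(156.99533782490778), ((508.90625, -231.77255249023438), (157.36692810058594, 136.22642517089844), 89.77626037597656), array([ 187,  147,   67,   50, 1820], dtype=int32))
```

View pics/crop.png

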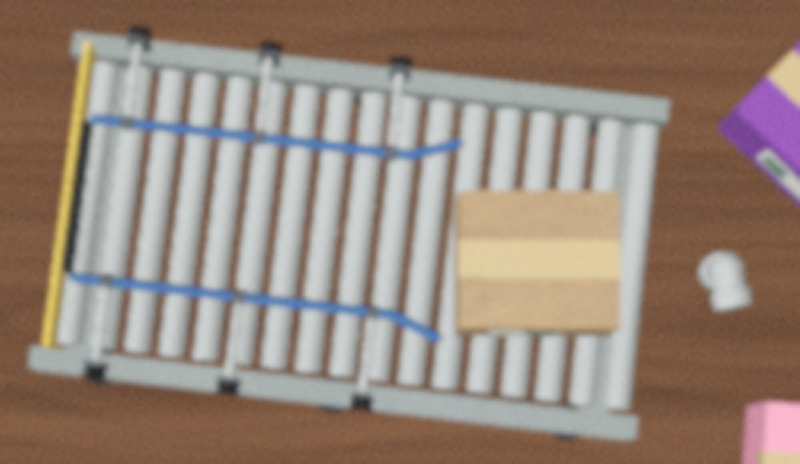

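The crop shows the carton spanning crop pixels (457–620, 190–330), with its front-left corner close to the left rail's mouth at (437,335). The elbow at (725,280) is behind the loading end.

| Item | Measured |
|---|---|
| Bed origin (world) | about (541.8, -61) |
| Lane direction | 83.57° |
| Rail spacing | 158 mm, as specified |
| Carton (bed frame) | x = -175, y = +17, yaw +6.4° |

I'll open the jaws along the lane and push the carton's left side squarely to the centre line. After that I'll push from behind with both fingers.

Call:
carry_out --pt "42 62 0 -8 0" --pt "84 124 0 -16 0" --pt "126 187 0 -24 0" --pt "169 249 0 -32.9 0" --pt "169 249 0 -32.9 0"

```text
clock: 0.6
position: [364.9, -276.7, 248.2]
tcp_rot: [0.998, -0.059, -0.0, 0.0]
contact_force: [0.3, -1.0, -0.3]
width: 0.999
```

Call:
carry_out --pt "0 0 -40 0 0" --pt "0 0 -80 0 0" --pt "0 0 -110 0 0" --pt "0 0 -110 0 0" --pt "0 0 -110 0 0"

```text
clock: 1.1
position: [364.4, -277.9, 138.7]
tcp_rot: [0.998, -0.056, -0.0, -0.0]
contact_force: [0.4, -0.2, -0.3]
width: 0.999
```

Call:
carry_out --pt "12 19 0 0 0" --pt "24 38 -5 0 0" --pt "36.5 56 -15 0 0" --pt "36.5 56 -25.5 0 0" --pt "36.5 56 -25.5 0 0"

```text
clock: 1.6
position: [401.2, -222.1, 113.2]
tcp_rot: [0.998, -0.056, 0.0, 0.0]
contact_force: [-0.0, 0.3, -1.0]
width: 0.999
```

```bash
cat >> h.py <<'E'
O=np.array([541.8,-61.0]); A=np.radians(83.57); E_=np.array([np.cos(A),np.sin(A)]); N_=np.array([-E_[1],E_[0]])
def bed(q): q=np.asarray(q)[:2]-O; return np.round([q@E_,q@N_],1)
def report(tag=None):
    s=state(); x,y=s['tcp_rot'][:2]
    print('tcp',bed(s['position']),'z',s['position'][2].round(1),'toolx',np.degrees(2*np.arctan2(y,x)).round(2),'F',s['contact_force'].round(1),'t',s['clock'])
    for n in ('top','scene'):
        p,d=camera(n)
        if tag: cv2.imwrite(f'pics/{tag}_{n}.png',p)
        z,r,st=carton(p,d,n); print(n,'z',z,'bed',bed(r[0]),'size',np.round(r[1],1),'yaw',round((r[2]-83.57+45)%90-45,2),st)
E
python3 -c "
from h import *
report('a')
p,d=camera('wrist'); cv2.imwrite('pics/a_wrist.png',p)
a=cv2.imread('pics/a_scene.png'); cv2.imwrite('pics/a.png',np.hstack([cv2.resize(a[100:300,120:400],None,fx=1.4,fy=1.4),cv2.resize(p,(373,280))]))
"
```

```text
tcp [-175.8  121.7] z 113.2 toolx -6.39 F [-0.   0.3 -1. ] t 1.6
top z 156.0152551979777 bed [-174.6   16.6] size [129.8 147.7] yaw 6.74 [ 323  169   50   44 1334]
scene z 157.00569354059832 bed [-173.4   13.8] size [157.4 135.8] yaw 6.21 [ 186  147   68   50 1825]
```

View pics/a.png

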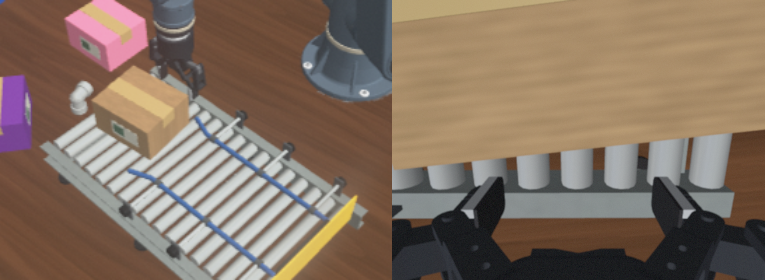

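The fingers are beside the carton's left face, straddling its middle, as the wrist view shows. Next is the sideways push.

Call:
carry_out --pt "5 -0.6 0 0 0" --pt "10 -1.1 0 0 0" --pt "15 -1.7 0 0 0" --pt "19 -2.1 0 0 0" --pt "23 -2.6 0 0 0"

```text
clock: 2.25
position: [424.0, -224.4, 112.6]
tcp_rot: [0.998, -0.056, -0.001, -0.0]
contact_force: [-3.1, 0.7, -0.7]
width: 1.004
```

Call:
carry_out --pt "3 -0.3 0 0 0" --pt "6 -0.7 0 0 0" --pt "9 -1 0 0 0" --pt "12 -1.4 0 0 0" --pt "15 -1.7 0 0 0"

```text
clock: 2.75
position: [438.9, -226.2, 112.7]
tcp_rot: [0.998, -0.056, -0.0, -0.0]
contact_force: [-5.0, 0.7, 1.0]
width: 1.0
```

```bash
python3 -c "
from h import *
report('b')"
```

```text
tcp [-175.7   83.8] z 112.7 toolx -6.45 F [-5.   0.7  1. ] t 2.75
top z 156.18452344831258 bed [-135.5    6.3] size [ 77.3 128.1] yaw -3.73 [321 164  31  43 722]
scene z 156.96981212852089 bed [-172.5    3.7] size [157.5 136.5] yaw -0.2 [ 184  149   68   50 1848]
```

Call:
carry_out --pt "2 -0.2 0 0 0" --pt "4 -0.5 0 0 0" --pt "6 -0.7 0 0 0" --pt "7 -0.8 0 0 0" --pt "7 -0.8 0 0 0"

```text
clock: 3.35
position: [445.9, -227.1, 112.8]
tcp_rot: [0.998, -0.056, -0.0, 0.0]
contact_force: [-3.5, 0.9, 0.1]
width: 1.001
```

Call:
carry_out --pt "-10 1 0 0 0" --pt "-30 3 0 0 0" --pt "-40 4 20 0 0" --pt "-40 4 60 0 0" --pt "-40 4 80 0 0"

```text
clock: 3.85
position: [406.4, -223.5, 195.6]
tcp_rot: [0.998, -0.056, 0.002, 0.001]
contact_force: [0.8, -0.2, -0.3]
width: 0.996
```

```bash
python3 -c "
from h import *
report('c')"
```

```text
tcp [-176.7  116.3] z 195.6 toolx -6.45 F [ 0.8 -0.2 -0.3] t 3.85
top z 156.071496863331 bed [-174.    -0.5] size [150.7 129.2] yaw 0.94 [ 322  162   53   44 1307]
scene z 157.0373497709857 bed [-172.3   -4.1] size [158.2 135.6] yaw -0.27 [ 182  150   68   51 1848]
```

Call:
carry_out --pt "-2 -20 0 8 0" --pt "-4 -40 0 16 0" --pt "-8 -65 0 24 0" --pt "-10 -85 0 32 0" --pt "-12 -102 0 40 0"

```text
clock: 4.45
position: [393.6, -326.0, 192.0]
tcp_rot: [0.957, 0.291, 0.0, -0.0]
contact_force: [0.6, 0.0, 0.0]
width: 1.001
```

Call:
carry_out --pt "23 -3 0 8 0" --pt "46 -5 0 16 0" --pt "70 -8 0 24 0" --pt "93 -10 0 32 0" --pt "115 -13 0 40 0"

```text
clock: 4.95
position: [509.8, -338.0, 191.8]
tcp_rot: [0.799, 0.601, 0.0, -0.0]
contact_force: [-0.0, -0.8, -0.7]
width: 1.002
```

Call:
carry_out --pt "0 0 0 5 0" --pt "0 0 0 10 0" --pt "0 0 0 10 0"

```text
clock: 5.25
position: [508.9, -337.9, 191.8]
tcp_rot: [0.745, 0.667, -0.0, -0.0]
contact_force: [0.8, 0.0, 0.5]
width: 1.001
```

```bash
python3 -c "
from h import *
report('d')"
```

```text
tcp [-278.9    1.6] z 191.8 toolx 83.65 F [0.8 0.  0.5] t 5.25
top z 156.3288669629639 bed [-173.9   -0.3] size [149.5 130.8] yaw 0.14 [ 321  162   54   45 1865]
scene z 156.83748779152026 bed [-172.2   -4.1] size [158.4 135.5] yaw -0.27 [ 182  150   68   51 1855]
```

Carton is square and on the centre line (y −0.3 mm, yaw 0.1°). Next I lower behind it and push.

Call:
carry_out --pt "1.7 -0.2 -30 0 0" --pt "1.7 -0.2 -60 0 0" --pt "1.7 -0.2 -79 0 0" --pt "1.7 -0.2 -79 0 0" --pt "2.4 5.8 -79 0 0"

```text
clock: 5.85
position: [511.4, -332.7, 114.1]
tcp_rot: [0.746, 0.666, -0.0, 0.0]
contact_force: [-0.2, 0.1, 0.9]
width: 0.994
```

Call:
carry_out --pt "0.6 5 0 0 0" --pt "1.1 10 0 0 0" --pt "1.7 15 0 0 0" --pt "2.2 20 0 0 0" --pt "2.8 25 0 0 0"

```text
clock: 6.35
position: [514.4, -307.0, 114.2]
tcp_rot: [0.746, 0.666, 0.0, 0.0]
contact_force: [-1.1, -2.4, 1.1]
width: 1.002
```

Call:
carry_out --pt "0.8 7 0 0 0" --pt "1.6 14 0 0 0" --pt "2.4 21 0 0 0" --pt "3.2 28 0 0 0" --pt "3.8 34 0 0 0"

```text
clock: 6.85
position: [518.1, -272.5, 113.7]
tcp_rot: [0.746, 0.666, 0.0, -0.0]
contact_force: [-0.1, -1.6, -0.1]
width: 0.997
```

```bash
python3 -c "
from h import *
report('e')"
```

```text
tcp [-2.128e+02 -1.000e-01] z 113.7 toolx 83.56 F [-0.1 -1.6 -0.1] t 6.85
top z 156.06619353694586 bed [-116.    -0.5] size [135.5 130.1] yaw -0.45 [ 304  160   50   44 1560]
scene z 156.94613163701993 bed [-120.    -4.1] size [159.3 135.3] yaw -0.44 [ 194  159   69   52 1955]
```

Call:
carry_out --pt "0.9 8 0 0 0" --pt "1.8 16 0 0 0" --pt "2.7 24 0 0 0" --pt "3.6 32 0 0 0" --pt "4.5 40 0 0 0"

```text
clock: 7.45
position: [522.5, -232.4, 113.7]
tcp_rot: [0.746, 0.666, -0.0, -0.0]
contact_force: [-0.7, -1.2, -1.3]
width: 0.997
```

Call:
carry_out --pt "0.9 8 0 0 0" --pt "1.8 16 0 0 0" --pt "2.7 24 0 0 0" --pt "3.6 32 0 0 0" --pt "4.5 40 0 0 0"

```text
clock: 7.95
position: [527.0, -192.6, 113.8]
tcp_rot: [0.746, 0.666, -0.0, -0.0]
contact_force: [-1.5, -2.2, -0.0]
width: 0.997
```

```bash
python3 -c "
from h import *
report('f')
a=cv2.imread('pics/f_top.png')[110:255,180:430];b=cv2.imread('pics/f_scene.png')[120:345,130:400]
cv2.imwrite('pics/f.png',np.hstack([cv2.resize(a,(430,250)),cv2.resize(b,(300,250))]))"
```

```text
tcp [-132.4   -0. ] z 113.8 toolx 83.56 F [-1.5 -2.2 -0. ] t 7.95
top z 155.97080688346261 bed [-26.3   1. ] size [113.1 128. ] yaw -0.58 [ 279  158   42   43 1338]
scene z 156.95580040741416 bed [-39.2  -3.7] size [158.7 134. ] yaw 0.06 [ 214  173   71   54 2094]
```

View pics/f.png

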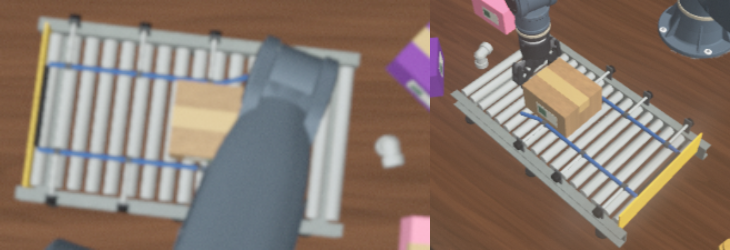

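The picture shows the carton square between the rails at left-crop (207,120), with gaps on both sides. I'll keep pushing.

Call:
carry_out --pt "0.9 8 0 0 0" --pt "1.8 16 0 0 0" --pt "2.7 24 0 0 0" --pt "3.6 32 0 0 0" --pt "4.5 40 0 0 0"

```text
clock: 8.55
position: [531.7, -152.7, 113.9]
tcp_rot: [0.746, 0.666, 0.0, 0.0]
contact_force: [-0.2, -2.2, 0.4]
width: 0.998
```

Call:
carry_out --pt "0.9 8 0 0 0" --pt "1.8 16 0 0 0" --pt "2.7 24 0 0 0" --pt "3.6 32 0 0 0" --pt "4.5 40 0 0 0"

```text
clock: 9.05
position: [536.0, -112.6, 113.8]
tcp_rot: [0.746, 0.666, -0.0, -0.0]
contact_force: [1.3, -2.3, 0.9]
width: 1.0
```

```bash
python3 -c "
from h import *
report('g')"
```

```text
tcp [-51.9  -0. ] z 113.8 toolx 83.56 F [ 1.3 -2.3  0.9] t 9.05
top z 156.03911078788514 bed [65.4  1.1] size [ 93.1 128. ] yaw -0.5 [ 251  154   36   44 1182]
scene z 156.88764819341552 bed [41.2 -3.2] size [156.4 134.6] yaw -0.22 [ 234  187   73   58 2264]
```

Call:
carry_out --pt "0.9 8 0 0 0" --pt "1.8 16 0 0 0" --pt "2.7 24 0 0 0" --pt "3.6 32 0 0 0" --pt "4.5 40 0 0 0"

```text
clock: 9.65
position: [540.4, -72.5, 113.7]
tcp_rot: [0.746, 0.666, -0.0, -0.0]
contact_force: [-1.3, -1.8, -0.4]
width: 0.995
```

Call:
carry_out --pt "0.9 8 0 0 0" --pt "1.8 16 0 0 0" --pt "2.7 24 0 0 0" --pt "3.6 32 0 0 0" --pt "4.5 40 0 0 0"

```text
clock: 10.15
position: [545.0, -32.5, 113.8]
tcp_rot: [0.746, 0.666, -0.0, -0.0]
contact_force: [-1.0, -2.2, -0.6]
width: 1.001
```

Call:
carry_out --pt "0.9 8 0 0 0" --pt "1.8 16 0 0 0" --pt "2.7 24 0 0 0" --pt "3.4 30 0 0 0" --pt "4.0 35 0 0 0"

```text
clock: 10.65
position: [549.1, 2.3, 113.8]
tcp_rot: [0.746, 0.666, 0.0, -0.0]
contact_force: [-1.2, -2.2, -0.8]
width: 1.0
```

```bash
python3 -c "
from h import *
report('i')"
```

```text
tcp [63.8 -0.1] z 113.8 toolx 83.57 F [-1.2 -2.2 -0.8] t 10.65
top z 156.03305137656008 bed [193.5   1. ] size [ 66.6 127.3] yaw 0.55 [214 150  24  43 843]
scene z 156.90291122801116 bed [155.7  -3.3] size [155.2 135.2] yaw -0.39 [ 265  209   76   62 2523]
```

Call:
carry_out --pt "0.7 6 0 0 0" --pt "1.3 12 0 0 0" --pt "2.0 18 0 0 0" --pt "2.6 23 0 0 0" --pt "3.0 27 0 0 0"

```text
clock: 11.25
position: [552.2, 29.3, 113.9]
tcp_rot: [0.746, 0.666, 0.0, 0.0]
contact_force: [-0.2, -1.3, 0.2]
width: 1.0
```

Call:
carry_out --pt "0.2 2 0 0 0" --pt "0.4 4 0 0 0" --pt "0.6 5.5 0 0 0" --pt "0.8 7 0 0 0" --pt "0.8 7 0 0 0"

```text
clock: 11.75
position: [552.7, 35.9, 113.8]
tcp_rot: [0.746, 0.666, 0.0, -0.0]
contact_force: [0.1, -0.7, -0.4]
width: 0.999
```

Call:
carry_out --pt "0.1 1 0 0 0" --pt "0.2 2 0 0 0" --pt "0.2 2 0 0 0"

```text
clock: 12.05
position: [552.9, 37.8, 113.8]
tcp_rot: [0.746, 0.666, -0.0, -0.0]
contact_force: [-0.7, -1.4, 0.5]
width: 0.999
```

Call:
carry_out --pt "0.1 1 0 0 0" --pt "0.2 2 0 0 0" --pt "0.2 2 0 0 0"

```text
clock: 12.35
position: [553.2, 39.9, 113.8]
tcp_rot: [0.746, 0.666, -0.0, -0.0]
contact_force: [-0.4, 0.1, -0.4]
width: 1.003
```

```bash
python3 -c "
from h import *
report('k')"
```

```text
tcp [101.5   0. ] z 113.8 toolx 83.57 F [-0.4  0.1 -0.4] t 12.35
top z 156.261711961457 bed [235.3   1.4] size [ 63.6 127.6] yaw 0.23 [200 148  23  44 756]
scene z 156.83906872375113 bed [191.8  -3.3] size [154.9 135.1] yaw -0.09 [ 275  216   77   64 2643]
```

Call:
carry_out --pt "0.1 1 0 0 0" --pt "0.2 2 0 0 0" --pt "0.2 2 0 0 0"

```text
clock: 12.75
position: [553.4, 41.8, 113.8]
tcp_rot: [0.746, 0.666, -0.0, -0.0]
contact_force: [0.3, -1.9, -0.9]
width: 1.006
```

Call:
carry_out --pt "0.1 1 0 0 0" --pt "0.2 2 0 0 0" --pt "0.2 2 0 0 0"

```text
clock: 13.05
position: [553.6, 42.4, 113.8]
tcp_rot: [0.746, 0.666, -0.001, 0.001]
contact_force: [0.3, -9.8, 1.5]
width: 1.0
```

The force rose to 9.8 N and the TCP stalled, so the carton is against the buffer. I'll back off gently and rise clear.

Call:
carry_out --pt "-0.3 -3 0 0 0" --pt "-1.1 -10 0 0 0" --pt "-2.8 -25 0 0 0" --pt "-4.5 -40 0 0 0" --pt "-4.5 -40 0 0 0"

```text
clock: 13.55
position: [548.7, 1.5, 113.8]
tcp_rot: [0.746, 0.665, -0.0, 0.0]
contact_force: [-0.1, 0.1, -0.7]
width: 1.002
```

Call:
carry_out --pt "-1 -10 40 0 0" --pt "-2 -20 80 0 0" --pt "-4 -50 110 0 0" --pt "-6 -95 110 0 0" --pt "-8 -140 110 0 0"

```text
clock: 14.05
position: [541.5, -137.7, 225.3]
tcp_rot: [0.745, 0.667, 0.001, 0.001]
contact_force: [1.5, -0.2, 0.2]
width: 0.998
```

Call:
carry_out --pt "-10 -40 0 0 0" --pt "-20 -80 0 0 0" --pt "-30 -120 0 0 0" --pt "-40 -160 0 0 0" --pt "-40 -160 0 0 0"

```text
clock: 14.55
position: [499.6, -300.8, 223.6]
tcp_rot: [0.747, 0.664, -0.0, 0.0]
contact_force: [-0.9, 0.2, -0.6]
width: 1.0
```

```bash
python3 -c "
from h import *
report('m')
a=cv2.imread('pics/m_top.png')[100:265,120:430];b=cv2.imread('pics/m_scene.png')[120:370,130:450]
f=np.load('top.npz')['p']; 
cv2.imwrite('pics/m.png',np.hstack([cv2.resize(a,(460,245)),cv2.resize(b,(314,245))]))"
```

```text
tcp [-243.    15.1] z 223.6 toolx 83.27 F [-0.9  0.2 -0.6] t 14.55
top z 156.18087165319463 bed [194.1   0.3] size [151.5 129.9] yaw -0.3 [ 199  147   55   48 2038]
scene z 156.92877328866456 bed [194.5  -3.5] size [154.  135.1] yaw -0.32 [ 276  216   77   65 2625]
```

View pics/m.png

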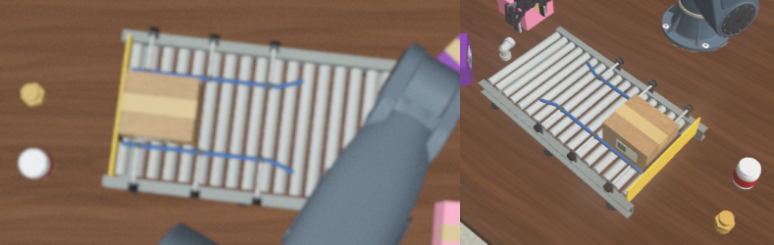

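The carton sits against the stop at left-crop (160,105), with gaps to both rails. The gripper is clear and the can, union and elbow haven't moved.

```bash
python3 -c "
from station import sign_off; print(sign_off())"
```

```text
the job is handed in; nothing more can be done
None
```

The carton is against the buffer, square and centred between the rails. I handed the job in at about 14.6 s; the hand-in gives no verdict.

- **What I did:** With the jaws open I pushed the carton's left side to the centre line, which also squared it. I then pushed it from behind with both fingers at about 0.08 m/s. When the carton met the buffer the force rose to 9.8 N; I backed straight off, lifted and moved clear.
- **Final position (top camera):** The carton is 0.3 mm off the centre line and turned -0.3°. Its top is at 156 mm, where 157 mm is expected, so it is flat on the rollers. The contact force was back to sensor noise.
- **Bystanders and rails:** In the last pictures there is a gap to both rails, and the can, elbow and union look undisturbed. I judged this by eye and did not re-measure them.
- **Disagreements:** Both cameras put the carton at x = 194 mm, where 190 mm is the expected stop. I put this down to 3–4 mm of error in my estimate of the bed origin, since the force rise showed buffer contact. The scene camera also read about 3–4 mm further right than the top camera throughout, and I relied on the top one because I measured the rails with it.

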